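# Hand over from the red road to the yellow road on the storage-yard panel

## Task

The train on the red road of the model railway's storage yard has arrived, and the one on the yellow road goes out next: on the control panel, push the red road's rocker fully over to off, then press the yellow road's round button fully in for a moment to set its points, and only then push the yellow road's rocker fully over to on. Release the button again, work no other control, and neither shift nor pick up the wagon, mug, hand controller or screwdriver standing about.

Things in the scene. Friction and masses are not known exactly. Their poses are not given: they have to be found in the camera images.
- panel: sloped plywood control panel fixed to the table, 326 mm wide (y), from 100 mm on the near (-x, operator's) to 158 mm on the far side of its origin, which lies on the table; axes level. Face: 60 mm high at the origin, rising 8 degrees to +x; behind it a ledge 76 mm high. On it four dark strips along x, 75 mm apart, in any order: one per road, with a line in the road's colour
- red_button_top (a point): centre of the top of the red road's route button, a red round cap 27 mm across on the far part of the red line, 12 mm above the face, 8 mm above its metal bezel ring (35 mm across). Its z axis points square out of the panel's face; it is pressed against z
- red_button (a joint): how far the red button is pressed, m: 0 out, 0.005 fully in; a spring (1.5 N at the start, 4.5 N fully in) pushes it out again
- red_on_end (a point): middle of the top of the 'on' half of the red road's rocker: the half nearest the operator, with a white bar on it. 16 mm from the pivot; about 7 mm above the face when down, 11.5 mm when up. Its axes tilt with the rocker; press square to the face (against a button's z axis)
- red_off_end (a point): the same point of the 'off' half of the red road's rocker: the far half, plain black, on the button's side of the pivot
- red_rocker (a joint): angle of the red road's section rocker, a black paddle 44 mm long (x), 21 mm wide, on the near part of the red line, 90 mm from the button, its halves rising in a shallow V; bezel 51 by 27 mm, 3 mm high. 0 rad = off (far half down), 0.28 = on (near half down). About 3 N on the raised half tips it, stiffly, and it stays where it is left, so push it fully over. On at the start
- yellow_button_top (a point): centre of the top of the yellow road's route button, a yellow round cap 27 mm across on the far part of the yellow line, 12 mm above the face, 8 mm above its metal bezel ring (35 mm across). Its z axis points square out of the panel's face; it is pressed against z
- yellow_button (a joint): how far the yellow button is pressed, m: 0 out, 0.005 fully in; a spring (1.5 N at the start, 4.5 N fully in) pushes it out again
- yellow_on_end (a point): middle of the top of the 'on' half of the yellow road's rocker: the half nearest the operator, with a white bar on it. 16 mm from the pivot; about 7 mm above the face when down, 11.5 mm when up. Its axes tilt with the rocker; press square to the face (against a button's z axis)
- yellow_off_end (a point): the same point of the 'off' half of the yellow road's rocker: the far half, plain black, on the button's side of the pivot
- yellow_rocker (a joint): angle of the yellow road's section rocker, a black paddle 44 mm long (x), 21 mm wide, on the near part of the yellow line, 90 mm from the button, its halves rising in a shallow V; bezel 51 by 27 mm, 3 mm high. 0 rad = off (far half down), 0.28 = on (near half down). About 3 N on the raised half tips it, stiffly, and it stays where it is left, so push it fully over. Off at the start
- blue_button_top (a point): centre of the top of the blue road's route button, a blue round cap 27 mm across on the far part of the blue line, 12 mm above the face, 8 mm above its metal bezel ring (35 mm across). Its z axis points square out of the panel's face; it is pressed against z
- blue_button (a joint): how far the blue button is pressed, m: 0 out, 0.005 fully in; a spring (1.5 N at the start, 4.5 N fully in) pushes it out again
- blue_on_end (a point): middle of the top of the 'on' half of the blue road's rocker: the half nearest the operator, with a white bar on it. 16 mm from the pivot; about 7 mm above the face when down, 11.5 mm when up. Its axes tilt with the rocker; press square to the face (against a button's z axis)
- blue_rocker (a joint): angle of the blue road's section rocker, a black paddle 44 mm long (x), 21 mm wide, on the near part of the blue line, 90 mm from the button, its halves rising in a shallow V; bezel 51 by 27 mm, 3 mm high. 0 rad = off (far half down), 0.28 = on (near half down). About 3 N on the raised half tips it, stiffly, and it stays where it is left, so push it fully over. Off at the start
- green_button_top (a point): centre of the top of the green road's route button, a green round cap 27 mm across on the far part of the green line, 12 mm above the face, 8 mm above its metal bezel ring (35 mm across). Its z axis points square out of the panel's face; it is pressed against z
- green_button (a joint): how far the green button is pressed, m: 0 out, 0.005 fully in; a spring (1.5 N at the start, 4.5 N fully in) pushes it out again
- green_on_end (a point): middle of the top of the 'on' half of the green road's rocker: the half nearest the operator, with a white bar on it. 16 mm from the pivot; about 7 mm above the face when down, 11.5 mm when up. Its axes tilt with the rocker; press square to the face (against a button's z axis)
- green_rocker (a joint): angle of the green road's section rocker, a black paddle 44 mm long (x), 21 mm wide, on the near part of the green line, 90 mm from the button, its halves rising in a shallow V; bezel 51 by 27 mm, 3 mm high. 0 rad = off (far half down), 0.28 = on (near half down). About 3 N on the raised half tips it, stiffly, and it stays where it is left, so push it fully over. Off at the start
- wagon: loose model goods van, 84 mm long (y), 36 mm wide, 44 mm high, standing on the panel's back ledge; origin under its middle
- mug: loose blue tea mug, 80 mm across, 92 mm high, on the table left of the panel; origin under its middle
- throttle: loose hand-held wireless train controller, a dark box 130 by 62 by 24 mm with a grey knob (top 38 mm above the table), lying right of the panel; origin under its middle, long side along its x
- screwdriver: loose screwdriver 150 mm long, lying left of the panel's near corner, length along its x

How it is judged (in metres and radians):
On the way, in this order (a step that is already met when the one before it is completed fails the run):
1. the red road's rocker is off (value of joint red_rocker below 0.05 rad and value of joint yellow_button below 0.002 m and value of joint yellow_rocker below 0.1 rad), for 0.1 s.
2. the yellow road's button is fully in, its rocker still off (value of joint yellow_button above 0.004 m and value of joint yellow_rocker below 0.1 rad and value of joint red_rocker below 0.05 rad), for 0.1 s.
3. the yellow road's rocker is on, red's still off (value of joint yellow_rocker above 0.23 rad and value of joint red_rocker below 0.05 rad), for 0.1 s.
At the end, for the whole second after the job is handed in: red, blue and green rockers off (below 0.05 rad), yellow rocker on (above 0.23 rad), all four buttons out (within 1.5 mm), wagon, mug, hand controller and screwdriver within 12 mm of where they stood (all of step 3 and value of joint each of blue_rocker, green_rocker below 0.05 rad and value of joint each of red_button, yellow_button, blue_button, green_button below 0.0015 m and distance of each of wagon, mug, throttle, screwdriver from where it was at the start of the episode below 0.012 m); the robot touches nothing.
It fails at once if the red, blue or green road's button is pressed (value of joint any of red_button, blue_button, green_button above 0.002 m).
It fails at once if the blue or green road's rocker is pushed over (value of joint any of blue_rocker, green_rocker above 0.05 rad).
It fails at once if the yellow road's button or rocker is worked while the red road is still on (value of joint red_rocker above 0.05 rad and (value of joint yellow_button above 0.002 m or value of joint yellow_rocker above 0.1 rad)).
It fails at once if the wagon, mug, hand controller or screwdriver is shifted or picked up (distance of any of wagon, mug, throttle, screwdriver from where it was at the start of the episode above 0.012 m).
It also fails if it takes over 40 s, if anything falls off the work surface, if the arm or the gripper's body presses on something with over 40 N, if the wrist force passes 120 N, or if a joint passes its speed limit or range.

## Robot

A 6-joint arm with a two-finger parallel gripper is mounted at the origin on the work surface. World frame = base frame: x ahead of the robot, y to its left, z up, the work surface at z = 0. Lengths are in mm, angles in rad, forces in N, time in s.
With the tool pointing down it reaches from about 300 to 875 mm from the base axis. Payload 4.2 kg.
Tool frame: the origin (TCP) lies at the very end of the fingers, on their centre line; the grasp point (between the pads) lies 19 mm behind it; x points along the fingers, y is the direction in which the jaws open and shut, and the axes are right-handed (so a half turn about x gives the same grasp; the last joint's range is limited). The gripper opens to 85 mm and grips with 20 to 120 N. Pads are 22 mm wide; open, the fingers measure 114 mm over their backs; the gripper's body (76 mm by 85 mm) begins 54 mm behind the grasp point. The pads swing forward as they close: fully open they stand 13 mm farther back than shut.
Start: joints at [1.297, 0.32, 1.565, -0, 1.257, -0.02], TCP at [144.374, 556.594, 231.338] pointing down, gripper open.
Joint ranges: [-3.11, 3.11], [-0.84, 2.01], [0.21, 2.61], [-1.34, 4.49], [0.05, 2.63], [-2.56, 2.56]. Speed limits (rad/s): [2.57, 2.57, 3.14, 3.14, 3.14, 3.14].

## Interface

Orientations are given as a unit quaternion [x, y, z, w].
In Python, from plant import readout, grab_frame, camera_params, finish_job gives the robot as it stands. The module is installed in compiled form; this text tells all that it offers.
- The arm moves only by the tool step_arm, never from a script. Its argument "moves" is a list of rows, each an object with "travel": the shift along the tool's x, y, z in mm, a list of three; "twist": the turn, a rotation vector about the tool's x, y, z in degrees, a list of three; "fingers": the closure in counts, from 0 (fully open) to 255 (shut). In form: [{"travel": [dx, dy, dz], "twist": [ax, ay, az], "fingers": fingers}, ...]. A call has exactly 8 rows; each row is the pose to reach, as a shift and turn from the pose measured when the call began, along the tool's axes at that moment; what a row does not reach only later rows make up. A row lasts 1/10 s, in which the tool goes at most 50 mm and 8.59 degrees, less where a joint would pass 70% of its speed; a pose out of reach is approached as far as the arm can. A call with a gripper value outside its range is refused whole. The fingers move at their own pace and stop on an object; "force" is the grip in N (left out, the last holds). Time passes only in rows, so rows that repeat a pose let the fingers close, or fill a call up. It gives the time, the measured TCP pose, the force and the opening at its end, in the units of the state.
- readout.get_obs(): the state, without advancing time (a new reading comes with each control period).
- grab_frame(name): name is "side" or "top"; returns (picture, depth): 420x560x3 uint8, red, green, blue; 420x560 float32, mm along the optical axis (not along the pixel's ray), 0 where there is no reading.
- camera_params(name): a dict with "K" (3x3 intrinsics, pixels), "rvec" (rotation vector, rad) and "tvec" (3), from world to camera coordinates, as OpenCV has them. Camera axes: x right, y down, z forward; pixel columns grow to the right and rows downward; lengths in mm; the calibration is good to about 2 mm. A picture is of the moment at which its call begins. camera_params takes no time and is no camera call.
- finish_job(): hands the job in, once; it reports no verdict.
The state is a dict: "time": time; "q": joint angles; "qvel": joint speeds; "tau": joint torques, N m; "ee_pos": TCP position; "tool_rot": TCP orientation; "ft_force": force on the tool from outside, world axes, zero at the start; "wrist_torque": the same for the moment, N m; "gripper_width": finger opening in mm.
Only numpy, scipy, OpenCV 4.12 (cv2) and the standard library are available. Lean on these libraries where they do the work, as an engineer would, in place of code of your own. Each camera call takes 0.05 s, during which the arm holds its last target.

## Working session

There is one attempt and no reset: what is moved stays moved. The work goes in short steps, Python scripts to look and compute and a tool call to move; the robot and the scene stay as the last step left them, time stands still between calls to the robot, and variables do not carry over. Pictures are saved under pics/ and viewed, and the job is handed in when it is done.

Besides the shell and the picture viewer there is one more tool, called after ">>>" as name([rows], argument=value, ...), one row to a line, values as JSON. step_arm: Moves the arm, as the interface text tells. Its arguments: {"type":"object","properties":{"moves":{"type":"array","items":{"type":"object","properties":{"travel":{"type":"array","items":{"type":"number"}},"twist":{"type":"array","items":{"type":"number"}},"fingers":{"type":"number"}}}},"force":{"type":"number"}},"required":["moves"]}

```bash
mkdir -p pics
python3 - <<'E'
from plant import readout, grab_frame, camera_params
import cv2,numpy as np
o=readout.get_obs();print(o)
for n in("top","side"):
    p,d=grab_frame(n);np.savez(f"{n}0.npz",p=p,d=d)
    cv2.imwrite(f"pics/{n}0.png",p[:,:,::-1]);print(camera_params(n))
E
```

```text
{'time': 0.0, 'q': array([ 1.29702014e+00,  3.20263483e-01,  1.56567181e+00,  1.82349967e-05,
        1.25742440e+00, -2.00085797e-02]), 'qvel': array([-0.00014134, -0.00082861, -0.00054858, -0.00041993, -0.00150244,
       -0.00114911]), 'tau': array([ 1.81966493e-04, -4.15533972e+01, -2.34164733e+01, -8.90714796e-05,
        8.25061288e-03, -3.49640402e-06]), 'ee_pos': array([144.22273864, 556.11774104, 230.50140104]), 'tool_rot': array([ 0.08886468,  0.70151936, -0.09009891,  0.70132435]), 'ft_force': array([-0.49807684,  0.18614885,  0.74734181]), 'wrist_torque': array([-0.01816613,  0.00555211, -0.07271174]), 'gripper_width': 85.75286948129506}
{'K': array([[538.53029444,   0.        , 283.027665  ],
       [  0.        , 538.53029444, 210.61796623],
       [  0.        ,   0.        ,   1.        ]]), 'rvec': array([ 2.16452487, -2.21322175,  0.08159294]), 'tvec': array([  42.57363838,  531.13595905, 1319.18289914])}
{'K': array([[380.8759051 ,   0.        , 276.8470728 ],
       [  0.        , 380.8759051 , 202.55853818],
       [  0.        ,   0.        ,   1.        ]]), 'rvec': array([ 2.19727268, -0.72815066,  0.29769555]), 'tvec': array([-396.86693067,  305.88376072,  740.17681391])}
```

View pics/top0.png

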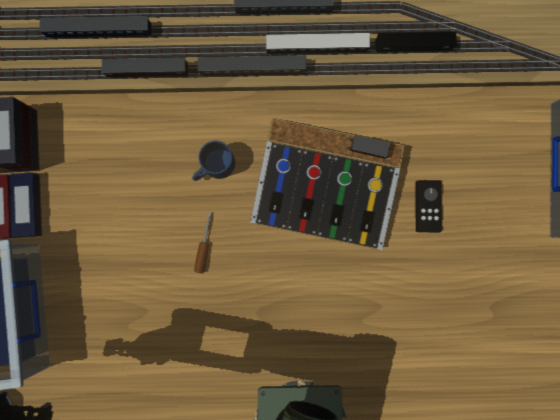

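View pics/side0.png

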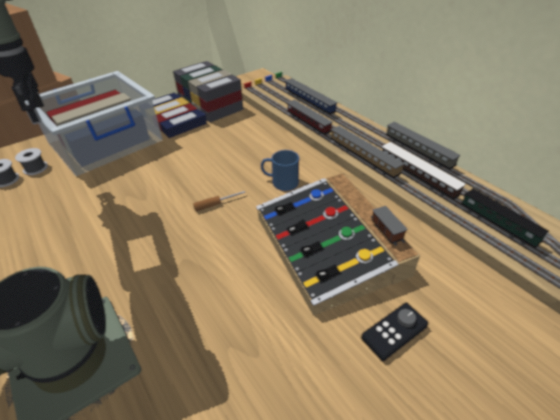

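Run:
```python
import cv2,numpy as np
p=np.load("top0.npz")["p"][110:260,240:410];cv2.imwrite("pics/topz.png",cv2.resize(p[:,:,::-1],None,fx=4,fy=4,interpolation=cv2.INTER_CUBIC))
p=np.load("side0.npz")["p"][170:310,245:425];cv2.imwrite("pics/sidez.png",cv2.resize(p[:,:,::-1],None,fx=4,fy=4,interpolation=cv2.INTER_CUBIC))
```

```text
(no output)
```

View pics/topz.png

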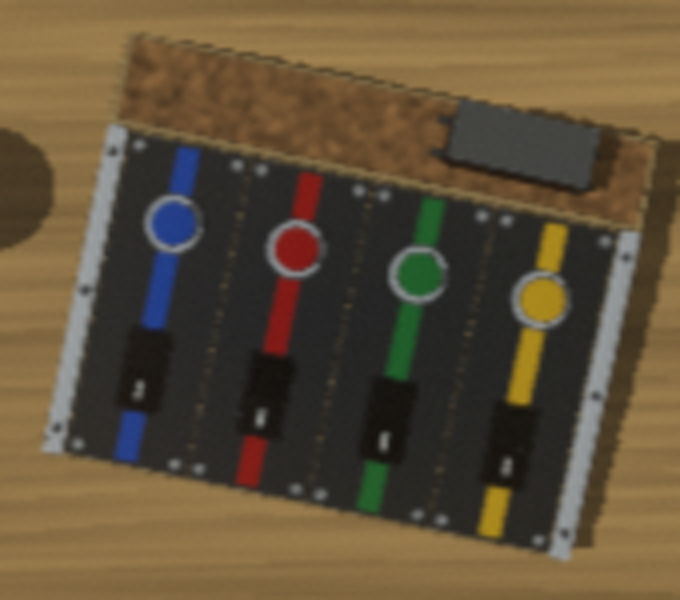

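View pics/sidez.png

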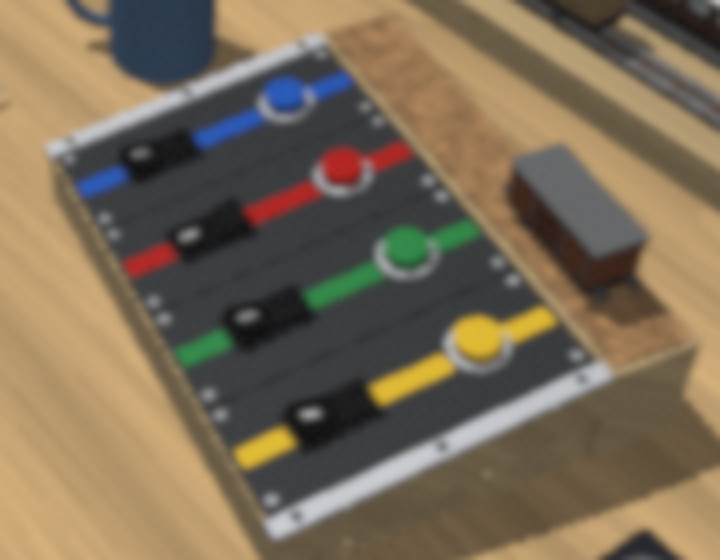

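```bash
cat > h.py <<'E'
import cv2,numpy as np
from plant import readout,grab_frame,camera_params
def P(n):
    c=camera_params(n);R=cv2.Rodrigues(c["rvec"])[0];return c["K"],R,c["tvec"].reshape(3)
def tri(a,b):
    M=[K@np.c_[R,t] for K,R,t in (P("top"),P("side"))]
    X=cv2.triangulatePoints(M[0],M[1],np.array(a,float).reshape(2,1),np.array(b,float).reshape(2,1));X=(X[:3]/X[3]).ravel()
    e=[]
    for m,u in zip(M,(a,b)):
        q=m@np.r_[X,1];e.append((q[:2]/q[2]-u).round(2))
    return X,e
def ray(n,u,p0,nrm):
    K,R,t=P(n);d=R.T@np.linalg.inv(K)@np.r_[u,1];c=-R.T@t
    return c+d*((np.array(p0)-c)@nrm)/(d@nrm)
H={"blue":(105,128),"red":None,"green":(45,85),"yellow":(18,32)}
def btn(img,box,col):
    x,y,w,h=box;z=cv2.resize(img[y:y+h,x:x+w],None,fx=8,fy=8,interpolation=cv2.INTER_CUBIC)
    v=cv2.cvtColor(z,cv2.COLOR_RGB2HSV);hh=v[...,0].astype(int)
    m=((hh<8)|(hh>172)) if col=="red" else (hh>=H[col][0])&(hh<=H[col][1])
    m=(m&(v[...,1]>120)&(v[...,2]>60)).astype(np.uint8)
    k=cv2.getStructuringElement(cv2.MORPH_ELLIPSE,(73,73))
    if "s" in globals().get("MODE",""):k=cv2.getStructuringElement(cv2.MORPH_ELLIPSE,(57,57))
    o=cv2.morphologyEx(m,cv2.MORPH_OPEN,k)
    M=cv2.moments(o,True);
    if M["m00"]==0:return None,0
    return ((M["m10"]/M["m00"]+.5)/8-.5+x,(M["m01"]/M["m00"]+.5)/8-.5+y),M["m00"]/64
E
python3 - <<'E'
import h,numpy as np
t=np.load("top0.npz")["p"];s=np.load("side0.npz")["p"]
for c in h.H:
    h.MODE="";a,A=h.btn(t,(240,110,170,150),c)
    h.MODE="s";b,B=h.btn(s,(255,180,170,130),c)
    print(c,a,A,b,B); 
    if a and b: print(h.tri(a,b))
E
```

```text
blue (283.00335195530727, 165.44201582867782) 83.90625 (315.83760270662157, 192.71082044465925) 64.65625
(array([636.35137603,  28.35666891,  78.44003031]), [array([ 0.17, -0.24]), array([-0.54,  0.06])])
red (313.7370510090724, 171.83395436030366) 84.390625 (330.191969953449, 210.71074904782057) 73.84375
(array([619.46941693, -44.62640079,  78.59026531]), [array([ 0.2 , -0.28]), array([-0.66,  0.07])])
green (344.43346166271806, 178.15594712470386) 72.546875 (346.3410116688683, 231.11005614266844) 70.96875
(array([ 602.93724486, -117.5881418 ,   77.65711138]), [array([ 0.25, -0.32]), array([-0.83,  0.09])])
yellow (322.49215198329335, 185.37575336484713) 8204.078125 (342.2233800178911, 265.60619339147934) 279.46875
(array([614.61878726, -84.902928  , -90.57804732]), [array([ 2.53, -3.49]), array([-8.26,  0.83])])
```

```bash
sed -i 's/(v\[...,1\]>120)/(v[...,1]>(185 if col=="yellow" else 120))/' h.py
python3 - <<'E'
import h,numpy as np,cv2
t=np.load("top0.npz")["p"];s=np.load("side0.npz")["p"]
P={}
for c in h.H:
    h.MODE="";a,A=h.btn(t,(240,110,170,150),c)
    h.MODE="s";b,B=h.btn(s,(255,180,170,130),c)
    X,e=h.tri(a,b);P[c]=X; print(c,np.round(a,2),A,np.round(b,2),B,X.round(1),e)
D=(P["blue"]-P["yellow"]);print(D,np.linalg.norm(D)/3);yaw=np.arctan2(-D[0],D[1]);print("yaw",np.degrees(yaw))
c8,s8=np.cos(np.radians(8)),np.sin(np.radians(8))
u=np.array([np.cos(yaw)*c8,np.sin(yaw)*c8,s8]);n=np.array([-np.cos(yaw)*s8,-np.sin(yaw)*s8,c8])
print("u",u,"n",n)
for c in P:
    piv=P[c]-90*u-12*n
    for nm,k in(("off(far)",16),("on(near)",-16)):
        print(c,nm,(piv+k*u+7*n).round(1))
        for cam in("top","side"):
            K,R,tv=h.P(cam);q=K@(R@(piv+k*u+9*n)+tv);print("   ",cam,(q[:2]/q[2]).round(1))
# white bars
for cam,im,box in(("top",t,(240,110,170,150)),("side",s,(255,180,170,130))):
    d=np.load(cam+"0.npz")["d"]
    for c in P:
        K,R,tv=h.P(cam);q=K@(R@P[c]+tv);uu=q[:2]/q[2];print(cam,c,"depth",d[int(round(uu[1])),int(round(uu[0]))],"pred",q[2])
E
```

```text
blue [283.   165.44] 83.90625 [315.84 192.71] 64.65625 [636.4  28.4  78.4] [array([ 0.17, -0.24]), array([-0.54,  0.06])]
red [313.74 171.83] 84.390625 [330.19 210.71] 73.84375 [619.5 -44.6  78.6] [array([ 0.2 , -0.28]), array([-0.66,  0.07])]
green [344.43 178.16] 72.546875 [346.34 231.11] 70.96875 [ 602.9 -117.6   77.7] [array([ 0.25, -0.32]), array([-0.83,  0.09])]
yellow [375.3  184.52] 70.953125 [364.32 254.06] 65.359375 [ 586.1 -190.8   77.2] [array([ 0.25, -0.3 ]), array([-0.84,  0.1 ])]
[ 50.27645671 219.13758342   1.26951332] 74.94487917371423
yaw -12.921673585688897
u [ 0.96519119 -0.22144259  0.1391731 ] n [-0.13564878  0.03112173  0.99026807]
blue off(far) [565.6  44.6  63.2]
    top [277.  195.5]
    side [289.5 204.5]
blue on(near) [534.7  51.7  58.7]
    top [274.4 208.6]
    side [278.1 209.3]
red off(far) [548.7 -28.4  63.3]
    top [307.6 201.9]
    side [302.4 223.4]
red on(near) [517.8 -21.3  58.9]
    top [304.9 214.9]
    side [290.4 228.6]
green off(far) [ 532.2 -101.4   62.4]
    top [338.1 208.1]
    side [317.  244.9]
green on(near) [501.3 -94.3  58. ]
    top [335.4 221.1]
    side [304.4 250.5]
yellow off(far) [ 515.3 -174.5   61.9]
    top [368.8 214.4]
    side [333.4 269. ]
yellow on(near) [ 484.4 -167.5   57.5]
    top [366.  227.4]
    side [320.1 275.2]
top blue depth 1283.1439 pred 1284.5403951248527
top red depth 1288.6409 pred 1283.6918232962673
top green depth 1287.3297 pred 1283.9479853235407
top yellow depth 1281.6616 pred 1283.7374019009917
side blue depth 978.5553 pred 978.2368706138253
side red depth 921.9708 pred 926.1532483693819
side green depth 873.66766 pred 874.9515658164923
side yellow depth 819.55084 pred 823.1703893920137
```

```bash
cat >> h.py <<'E'
from scipy.spatial.transform import Rotation as Ro
yaw=np.radians(-12.92);c8,s8=np.cos(np.radians(8)),np.sin(np.radians(8))
u=np.array([np.cos(yaw)*c8,np.sin(yaw)*c8,s8]);n=np.array([-np.cos(yaw)*s8,-np.sin(yaw)*s8,c8]);v=np.cross(n,u)
B={"red":np.array([619.5,-44.6,78.2]),"yellow":np.array([586.1,-190.8,77.7])}
def go(col,k,hh):
    """target: k mm along u from pivot (90=button), hh above face"""
    T=B[col]+(k-90)*u+(hh-12)*n
    o=readout.get_obs();R=Ro.from_quat(o["tool_rot"]).as_matrix()
    y=v if R[:,1]@v>0 else -v
    G=np.c_[-n,y,np.cross(-n,y)]
    print("t",round(o["time"],2),"pos",o["ee_pos"].round(1),"F.n",round(o["ft_force"]@n,2),o["ft_force"].round(1))
    print("target",T.round(1),"travel",(R.T@(T-o["ee_pos"])).round(1),"twist",np.degrees(Ro.from_matrix(R.T@G).as_rotvec()).round(2))
    Q=o["ee_pos"]-B[col];print("now k,lat,h:",round(Q@u+90,1),round(Q@v,1),round(Q@n+12,1),"w",round(o["gripper_width"],1))
E
python3 -c "
import h;h.go('red',19,80)"
```

```text
t 0.1 pos [144.2 556.2 230.6] F.n -0.2 [ 1.3  0.3 -0. ]
target [541.7 -26.8 135.7] travel [  95.6 -464.3  531.1] twist [-1.61 -8.    0.2 ]
now k,lat,h: -480.5 479.3 246.1 w 85.5
```

>>> step_arm([
  {"travel": [5, -35, 40], "twist": [-0.2, -1, 0], "fingers": 255},
  {"travel": [10, -70, 80], "twist": [-0.4, -2, 0], "fingers": 255},
  {"travel": [15, -100, 115], "twist": [-0.6, -3, 0], "fingers": 255},
  {"travel": [20, -135, 150], "twist": [-0.8, -4, 0], "fingers": 255},
  {"travel": [25, -165, 190], "twist": [-1, -5, 0.1], "fingers": 255},
  {"travel": [30, -200, 225], "twist": [-1.2, -6, 0.1], "fingers": 255},
  {"travel": [35, -230, 265], "twist": [-1.4, -7, 0.2], "fingers": 255},
  {"travel": [40, -260, 300], "twist": [-1.6, -8, 0.2], "fingers": 255},
])

```text
time: 0.9
ee_pos: [370.1, 227.4, 190.8]
tool_rot: [0.074, 0.652, -0.085, 0.75]
ft_force: [0.4, 1.4, -0.1]
gripper_width: 0.1
```

```bash
python3 -c "
import h;h.go('red',19,60)"
```

```text
t 0.9 pos [370.1 227.4 190.8] F.n -0.09 [ 0.4  1.4 -0.1]
target [544.5 -27.4 115.9] travel [ 106.  -209.5  214.1] twist [ 0.02  0.06 -0.01]
now k,lat,h: -195.3 209.3 165.8 w 0.1
```

>>> step_arm([
  {"travel": [10, -35, 36], "twist": [0, 0, 0], "fingers": 255},
  {"travel": [20, -70, 71], "twist": [0, 0, 0], "fingers": 255},
  {"travel": [35, -105, 107], "twist": [0, 0, 0], "fingers": 255},
  {"travel": [50, -140, 143], "twist": [0, 0, 0], "fingers": 255},
  {"travel": [70, -175, 179], "twist": [0, 0, 0], "fingers": 255},
  {"travel": [90, -209.5, 214], "twist": [0, 0, 0], "fingers": 255},
  {"travel": [106, -209.5, 214], "twist": [0, 0, 0], "fingers": 255},
  {"travel": [106, -209.5, 214], "twist": [0, 0, 0], "fingers": 255},
])

```text
time: 1.7
ee_pos: [543.7, -29.4, 112.9]
tool_rot: [0.075, 0.653, -0.086, 0.748]
ft_force: [-1.5, 0.6, -0.2]
gripper_width: 0.1
```

Run:
```python
import h,cv2,numpy as np
h.go('red',19,16)
p,d=h.grab_frame("side");cv2.imwrite("pics/s1.png",cv2.resize(p[130:310,235:435,::-1],None,fx=3.5,fy=3.3,interpolation=cv2.INTER_CUBIC))
```

```text
t 1.7 pos [543.7 -29.4 112.9] F.n 0.01 [-1.5  0.6 -0.2]
target [550.4 -28.8  72.3] travel [41.1  2.2  0.9] twist [-0.17 -0.26  0.08]
now k,lat,h: 18.3 -2.2 57.1 w 0.1
```

View pics/s1.png

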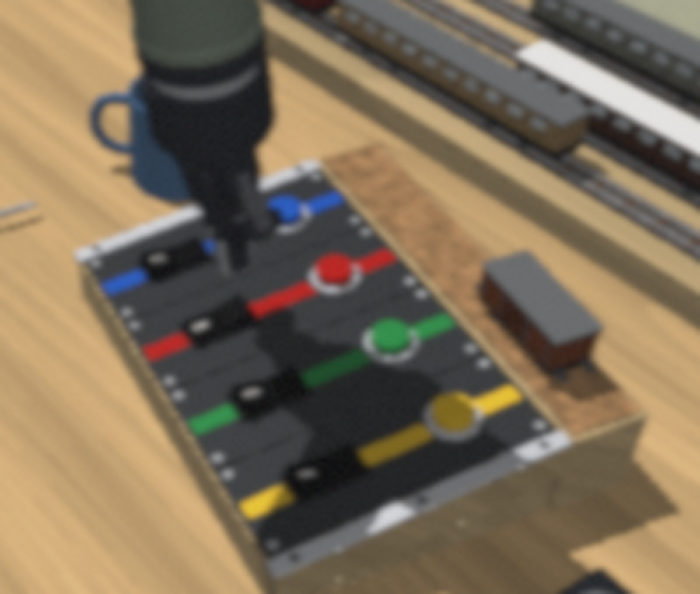

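The side view shows the closed fingertips (crop ≈ (228,268)) hanging above the red rocker's far half (≈ (235,312)), clear of the blue road. I'm lowering now.

>>> step_arm([
  {"travel": [6, 2, 1], "twist": [0, 0, 0], "fingers": 255},
  {"travel": [12, 2, 1], "twist": [0, 0, 0], "fingers": 255},
  {"travel": [18, 2, 1], "twist": [0, 0, 0], "fingers": 255},
  {"travel": [24, 2, 1], "twist": [0, 0, 0], "fingers": 255},
  {"travel": [30, 2, 1], "twist": [0, 0, 0], "fingers": 255},
  {"travel": [35, 2, 1], "twist": [0, 0, 0], "fingers": 255},
  {"travel": [39, 2, 1], "twist": [0, 0, 0], "fingers": 255},
  {"travel": [39, 2, 1], "twist": [0, 0, 0], "fingers": 255},
])

```text
time: 2.55
ee_pos: [549.7, -27.7, 74.9]
tool_rot: [0.074, 0.654, -0.086, 0.748]
ft_force: [0.2, -0.1, 0.4]
gripper_width: -0.0
```

Run:
```python
import h
h.go('red',19,7)
```

```text
t 2.55 pos [549.7 -27.7  74.9] F.n 0.41 [ 0.2 -0.1  0.4]
target [551.6 -29.   63.4] travel [11.8 -0.8  0.7] twist [-0.1  -0.26  0.05]
now k,lat,h: 18.4 0.9 18.8 w -0.0
```

>>> step_arm([
  {"travel": [2, 0, 0], "twist": [0, 0, 0], "fingers": 255},
  {"travel": [4, -0.5, 0.5], "twist": [0, 0, 0], "fingers": 255},
  {"travel": [6, -0.5, 0.5], "twist": [0, 0, 0], "fingers": 255},
  {"travel": [7.5, -0.5, 0.5], "twist": [0, 0, 0], "fingers": 255},
  {"travel": [9, -0.5, 0.5], "twist": [0, 0, 0], "fingers": 255},
  {"travel": [10, -0.5, 0.5], "twist": [0, 0, 0], "fingers": 255},
  {"travel": [11, -0.5, 0.5], "twist": [0, 0, 0], "fingers": 255},
  {"travel": [11, -0.5, 0.5], "twist": [0, 0, 0], "fingers": 255},
])

```text
time: 3.35
ee_pos: [552.0, -28.6, 64.4]
tool_rot: [0.074, 0.653, -0.086, 0.749]
ft_force: [2.0, 0.3, 3.4]
gripper_width: -0.1
```

Run:
```python
import h
h.go('red',19,7)
```

```text
t 3.35 pos [552.  -28.6  64.4] F.n 3.13 [2.  0.3 3.4]
target [551.6 -29.   63.4] travel [ 1.  -0.5 -0.4] twist [-0.1  -0.19  0.03]
now k,lat,h: 19.4 0.5 8.0 w -0.1
```

>>> step_arm([
  {"travel": [1, 0, 0], "twist": [0, 0, 0], "fingers": 255},
  {"travel": [1.5, 0, 0], "twist": [0, 0, 0], "fingers": 255},
  {"travel": [2, 0, 0], "twist": [0, 0, 0], "fingers": 255},
  {"travel": [2.5, 0, 0], "twist": [0, 0, 0], "fingers": 255},
  {"travel": [2.5, 0, 0], "twist": [0, 0, 0], "fingers": 255},
  {"travel": [2.5, 0, 0], "twist": [0, 0, 0], "fingers": 255},
  {"travel": [2.5, 0, 0], "twist": [0, 0, 0], "fingers": 255},
  {"travel": [2.5, 0, 0], "twist": [0, 0, 0], "fingers": 255},
])

```text
time: 4.15
ee_pos: [552.2, -28.7, 64.0]
tool_rot: [0.074, 0.653, -0.086, 0.749]
ft_force: [-5.5, -1.2, 20.2]
gripper_width: -0.2
```

Run:
```python
import h
h.go('red',19,7)
```

```text
t 4.15 pos [552.2 -28.7  64. ] F.n 20.75 [-5.5 -1.2 20.2]
target [551.6 -29.   63.4] travel [ 0.6 -0.5 -0.5] twist [-0.1  -0.13  0.03]
now k,lat,h: 19.5 0.5 7.6 w -0.2
```

>>> step_arm([
  {"travel": [-3, 0, 0], "twist": [0, 0, 0], "fingers": 255},
  {"travel": [-10, 0, 0], "twist": [0, 0, 0], "fingers": 255},
  {"travel": [-20, 0, 0], "twist": [0, 0, 0], "fingers": 255},
  {"travel": [-30, 0, 0], "twist": [0, 0, 0], "fingers": 255},
  {"travel": [-40, 0, 0], "twist": [0, 0, 0], "fingers": 255},
  {"travel": [-50, 0, 0], "twist": [0, 0, 0], "fingers": 255},
  {"travel": [-55, 0, 0], "twist": [0, 0, 0], "fingers": 255},
  {"travel": [-55, 0, 0], "twist": [0, 0, 0], "fingers": 255},
])

```text
time: 4.95
ee_pos: [545.3, -27.0, 119.6]
tool_rot: [0.074, 0.652, -0.086, 0.75]
ft_force: [-0.5, 0.2, -0.5]
gripper_width: -0.2
```

Run:
```python
import h,cv2
h.go('yellow',90,60)
p,d=h.grab_frame("side");cv2.imwrite("pics/s2.png",cv2.resize(p[180:300,255:395,::-1],None,fx=5,fy=5,interpolation=cv2.INTER_CUBIC))
```

```text
t 4.95 pos [545.3 -27.  119.6] F.n -0.47 [-0.5  0.2 -0.5]
target [ 579.6 -189.3  125.2] travel [   4.1 -150.4   70.1] twist [-0.1  -0.03  0.01]
now k,lat,h: 20.1 150.6 64.1 w -0.2
```

View pics/s2.png

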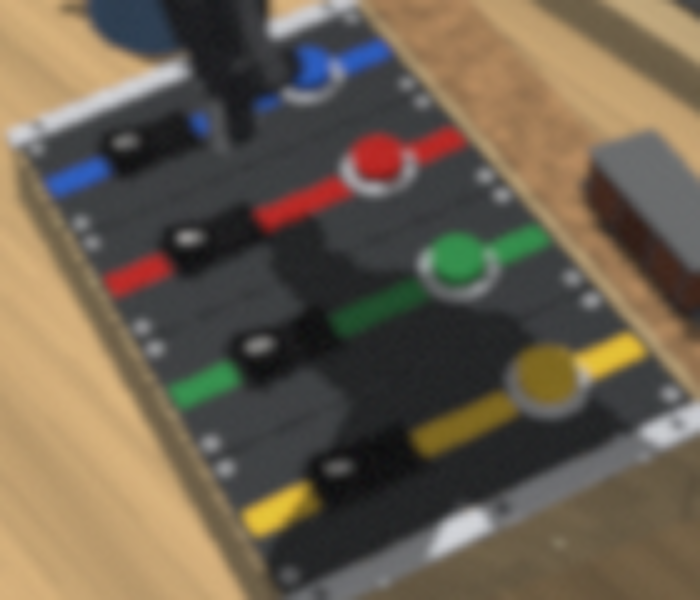

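The red rocker's white bar, at crop (188,238), is now raised like those of green and yellow, so red is off. Next I'm moving over the yellow button at crop (548,375).

>>> step_arm([
  {"travel": [0, -25, 12], "twist": [0, 0, 0], "fingers": 255},
  {"travel": [1, -50, 24], "twist": [0, 0, 0], "fingers": 255},
  {"travel": [2, -75, 36], "twist": [0, 0, 0], "fingers": 255},
  {"travel": [3, -100, 47], "twist": [0, 0, 0], "fingers": 255},
  {"travel": [4, -125, 58], "twist": [0, 0, 0], "fingers": 255},
  {"travel": [4, -150.5, 70], "twist": [0, 0, 0], "fingers": 255},
  {"travel": [4, -150.5, 70], "twist": [0, 0, 0], "fingers": 255},
  {"travel": [4, -150.5, 70], "twist": [0, 0, 0], "fingers": 255},
])

```text
time: 5.8
ee_pos: [578.5, -189.5, 123.7]
tool_rot: [0.075, 0.653, -0.086, 0.749]
ft_force: [-0.3, 0.4, -0.8]
gripper_width: -0.2
```

Run:
```python
import h,cv2
h.go('yellow',90,15)
```

```text
t 5.8 pos [ 578.5 -189.5  123.7] F.n -0.7 [-0.3  0.4 -0.8]
target [ 585.7 -190.7   80.7] travel [43.6  0.4  1.3] twist [-0.18 -0.2   0.  ]
now k,lat,h: 88.8 -0.4 58.6 w -0.2
```

>>> step_arm([
  {"travel": [8, 0, 1], "twist": [0, 0, 0], "fingers": 255},
  {"travel": [16, 0, 1], "twist": [0, 0, 0], "fingers": 255},
  {"travel": [24, 0, 1], "twist": [0, 0, 0], "fingers": 255},
  {"travel": [32, 0, 1], "twist": [0, 0, 0], "fingers": 255},
  {"travel": [38, 0, 1], "twist": [0, 0, 0], "fingers": 255},
  {"travel": [43, 0, 1], "twist": [0, 0, 0], "fingers": 255},
  {"travel": [43, 0, 1], "twist": [0, 0, 0], "fingers": 255},
  {"travel": [43, 0, 1], "twist": [0, 0, 0], "fingers": 255},
])

```text
time: 6.6
ee_pos: [585.3, -191.1, 81.3]
tool_rot: [0.075, 0.653, -0.086, 0.749]
ft_force: [-0.8, 0.5, 0.3]
gripper_width: 0.3
```

Run:
```python
import h,cv2
h.go('yellow',90,7)
```

```text
t 6.6 pos [ 585.3 -191.1   81.3] F.n 0.42 [-0.8  0.5  0.3]
target [ 586.8 -191.    72.7] travel [8.7 0.4 0.2] twist [-0.18 -0.19  0.  ]
now k,lat,h: 89.8 -0.4 15.7 w 0.3
```

>>> step_arm([
  {"travel": [2, 0, 0], "twist": [0, 0, 0], "fingers": 255},
  {"travel": [4, 0, 0], "twist": [0, 0, 0], "fingers": 255},
  {"travel": [5, 0, 0], "twist": [0, 0, 0], "fingers": 255},
  {"travel": [6, 0, 0], "twist": [0, 0, 0], "fingers": 255},
  {"travel": [7, 0, 0], "twist": [0, 0, 0], "fingers": 255},
  {"travel": [8, 0, 0], "twist": [0, 0, 0], "fingers": 255},
  {"travel": [9, 0, 0], "twist": [0, 0, 0], "fingers": 255},
  {"travel": [9, 0, 0], "twist": [0, 0, 0], "fingers": 255},
])

```text
time: 7.4
ee_pos: [586.8, -191.5, 73.6]
tool_rot: [0.075, 0.653, -0.086, 0.749]
ft_force: [-2.6, 1.1, 10.1]
gripper_width: 0.3
```

Run:
```python
import h,cv2
h.go('yellow',90,7)
```

```text
t 7.4 pos [ 586.8 -191.5   73.6] F.n 10.38 [-2.6  1.1 10.1]
target [ 586.8 -191.    72.7] travel [ 0.9  0.6 -0.2] twist [-0.18 -0.12  0.02]
now k,lat,h: 90.2 -0.6 7.9 w 0.3
```

10 N is well past the 4.5 N spring, so the button is at its stop. I'll press slightly more, hold, and release.

>>> step_arm([
  {"travel": [1.5, 0, 0], "twist": [0, 0, 0], "fingers": 255},
  {"travel": [1.5, 0, 0], "twist": [0, 0, 0], "fingers": 255},
  {"travel": [1.5, 0, 0], "twist": [0, 0, 0], "fingers": 255},
  {"travel": [-5, 0, 0], "twist": [0, 0, 0], "fingers": 255},
  {"travel": [-15, 0, 0], "twist": [0, 0, 0], "fingers": 255},
  {"travel": [-28, 0, 0], "twist": [0, 0, 0], "fingers": 255},
  {"travel": [-40, 0, 0], "twist": [0, 0, 0], "fingers": 255},
  {"travel": [-40, 0, 0], "twist": [0, 0, 0], "fingers": 255},
])

```text
time: 8.2
ee_pos: [582.5, -190.7, 115.6]
tool_rot: [0.075, 0.651, -0.086, 0.75]
ft_force: [0.3, -0.6, 0.6]
gripper_width: 0.1
```

Run:
```python
import h,cv2
h.go('yellow',-18,45)
```

```text
t 8.2 pos [ 582.5 -190.7  115.6] F.n 0.49 [ 0.3 -0.6  0.6]
target [ 477.4 -165.9   95.3] travel [   4.8    0.3 -109.7] twist [-0.17  0.11  0.04]
now k,lat,h: 91.7 -0.7 50.0 w 0.1
```

>>> step_arm([
  {"travel": [0, 0, -20], "twist": [0, 0, 0], "fingers": 255},
  {"travel": [0, 0, -45], "twist": [0, 0, 0], "fingers": 255},
  {"travel": [0, 0, -70], "twist": [0, 0, 0], "fingers": 255},
  {"travel": [2, 0, -92], "twist": [0, 0, 0], "fingers": 255},
  {"travel": [5, 0, -109], "twist": [0, 0, 0], "fingers": 255},
  {"travel": [5, 0, -109], "twist": [0, 0, 0], "fingers": 255},
  {"travel": [5, 0, -109], "twist": [0, 0, 0], "fingers": 255},
  {"travel": [5, 0, -109], "twist": [0, 0, 0], "fingers": 255},
])

```text
time: 9.0
ee_pos: [479.5, -166.8, 95.8]
tool_rot: [0.074, 0.65, -0.086, 0.751]
ft_force: [0.4, -0.9, 0.1]
gripper_width: 0.3
```

Run:
```python
import h,cv2
h.go('yellow',-18,17)
```

```text
t 9.0 pos [ 479.5 -166.8   95.8] F.n 0.06 [ 0.4 -0.9  0.1]
target [ 481.2 -166.7   67.6] travel [28.1  0.5 -2.5] twist [-0.17  0.23  0.06]
now k,lat,h: -15.7 -0.5 45.1 w 0.3
```

>>> step_arm([
  {"travel": [7, 0.5, -2.5], "twist": [0, 0, 0], "fingers": 255},
  {"travel": [14, 0.5, -2.5], "twist": [0, 0, 0], "fingers": 255},
  {"travel": [21, 0.5, -2.5], "twist": [0, 0, 0], "fingers": 255},
  {"travel": [27, 0.5, -2.5], "twist": [0, 0, 0], "fingers": 255},
  {"travel": [30, 0.5, -2.5], "twist": [0, 0, 0], "fingers": 255},
  {"travel": [33, 0.5, -2.5], "twist": [0, 0, 0], "fingers": 255},
  {"travel": [36, 0.5, -2.5], "twist": [0, 0, 0], "fingers": 255},
  {"travel": [37.5, 0.5, -2.5], "twist": [0, 0, 0], "fingers": 255},
])

```text
time: 9.8
ee_pos: [481.9, -166.9, 58.7]
tool_rot: [0.074, 0.651, -0.086, 0.751]
ft_force: [-9.3, 2.5, 20.5]
gripper_width: -0.3
```

Run:
```python
import h,cv2
h.go('yellow',-18,7)
```

```text
t 9.8 pos [ 481.9 -166.9   58.7] F.n 21.64 [-9.3  2.5 20.5]
target [ 482.5 -167.    57.7] travel [ 1.1 -0.   0.6] twist [-0.17  0.16  0.05]
now k,lat,h: -18.6 0.0 8.1 w -0.3
```

>>> step_arm([
  {"travel": [1, 0, 0], "twist": [0, 0, 0], "fingers": 255},
  {"travel": [1.5, 0, 0], "twist": [0, 0, 0], "fingers": 255},
  {"travel": [1.5, 0, 0], "twist": [0, 0, 0], "fingers": 255},
  {"travel": [-5, 0, 0], "twist": [0, 0, 0], "fingers": 255},
  {"travel": [-20, 0, 0], "twist": [0, 0, 0], "fingers": 255},
  {"travel": [-40, 0, 0], "twist": [0, 0, 0], "fingers": 255},
  {"travel": [-65, 0, 0], "twist": [0, 0, 0], "fingers": 255},
  {"travel": [-90, 0, 0], "twist": [0, 0, 0], "fingers": 255},
])

```text
time: 10.6
ee_pos: [469.7, -164.0, 148.8]
tool_rot: [0.074, 0.65, -0.086, 0.751]
ft_force: [0.3, -1.0, 0.8]
gripper_width: 0.1
```

>>> step_arm([
  {"travel": [-20, 0, -20], "twist": [0, 0, 0], "fingers": 255},
  {"travel": [-40, 0, -50], "twist": [0, 0, 0], "fingers": 255},
  {"travel": [-40, 0, -80], "twist": [0, 0, 0], "fingers": 255},
  {"travel": [-40, 0, -100], "twist": [0, 0, 0], "fingers": 255},
  {"travel": [-40, 0, -100], "twist": [0, 0, 0], "fingers": 255},
  {"travel": [-40, 0, -100], "twist": [0, 0, 0], "fingers": 255},
  {"travel": [-40, 0, -100], "twist": [0, 0, 0], "fingers": 255},
  {"travel": [-40, 0, -100], "twist": [0, 0, 0], "fingers": 255},
])

```text
time: 11.4
ee_pos: [369.0, -140.7, 174.2]
tool_rot: [0.074, 0.65, -0.086, 0.751]
ft_force: [-0.2, -0.6, -0.7]
gripper_width: 0.1
```

Run:
```python
import h,cv2
h.go('yellow',-18,7)
p,d=h.grab_frame("side");cv2.imwrite("pics/s3.png",cv2.resize(p[170:310,255:425,::-1],None,fx=4,fy=4,interpolation=cv2.INTER_CUBIC))
p,d=h.grab_frame("top");cv2.imwrite("pics/t3.png",cv2.resize(p[110:260,240:410,::-1],None,fx=4,fy=4,interpolation=cv2.INTER_CUBIC))
```

```text
t 11.4 pos [ 369.  -140.7  174.2] F.n -0.72 [-0.2 -0.6 -0.7]
target [ 482.5 -167.    57.7] travel [1.321e+02 1.000e-01 9.860e+01] twist [-0.15  0.26  0.06]
now k,lat,h: -117.2 0.3 138.6 w 0.1
```

View pics/s3.png

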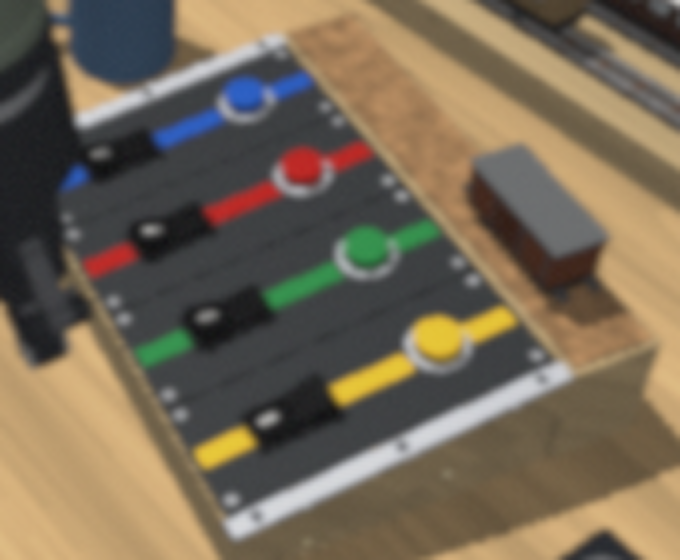

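View pics/t3.png

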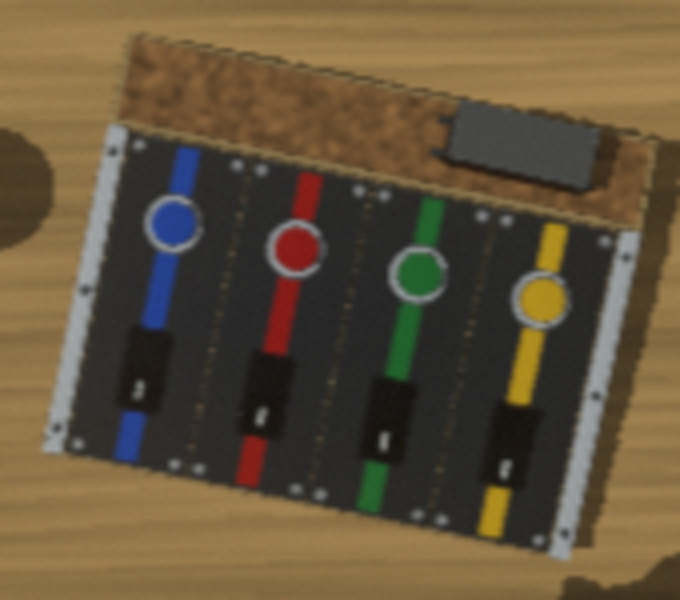

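The yellow rocker's bar, at side crop (268,418), now lies low with its far half raised. Red's bar (150,230) is up like those of blue and green. All the buttons are out and the wagon hasn't moved, so I'm handing in.

```bash
python3 -c "
from plant import finish_job;print(finish_job())"
```

```text
the job is handed in; nothing more can be done
None
```

The job is handed in after about 11.5 s of robot time. With the fingers shut I worked three controls in order:

1. **Red rocker to off:** pushed to its stop, with about 21 N at the end.
2. **Yellow button:** pressed to its stop with at least 10 N, against the 4.5 N spring, then released.
3. **Yellow rocker to on:** pushed to its stop, with about 22 N measured and then a little more.

The last side and top pictures show the red rocker off like blue and green, the yellow rocker on, and all four buttons out. The wagon has not visibly moved and the arm is clear of the panel.

The mug, hand controller and screwdriver were not re-measured at the end, but the arm never came near them. The joint values can't be read directly, so the rocker and button states come from the forces, tip heights and pictures. No check failed or disagreed.

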